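Press a cigar mould to the set mark

TASK

Slide the cigar mould that sits part-way into the little screw press gently in between its guides until it is fully home against the back stop, then screw the press down with the T-handle until the dial's pointer rests on the big set mark. Do not ram the mould, do not run the pointer past the last tick of the scale at any time, and leave the other things on the bench alone; let go when finished.

Things in the scene. Friction and masses are not known exactly. Their poses are not given: they have to be found in the camera images.
- press: Small fixed screw press. Origin: at table height, under the T-handle's axis; x from the open front to the back stop, y towards the dial, z up. Wooden bed from x = -115 to +100, 190 mm wide, top 18 mm above the table, a packing board on it 2 to 5 mm thick; two guide rails along x, 96 mm apart, 20 mm above the bed. Steel posts at y = +-74 carry a crosshead, 44 mm in x, 170 mm in y, 115 to 133 mm up.
- back_stop (a point): Middle of the near face of the wooden back stop, 80 mm in x from the press origin, 35 mm above the table. The stop is 116 mm wide and reaches 52 mm above the table. The mould is home when its far end face touches it.
- platen_mid (a point): Middle of the underside of the steel platen (84 x 86 mm) hung on springs under the crosshead, 1 to 6.5 mm above the mould at the start. Turning the T-handle clockwise (seen from above) lowers it 3.2 mm per radian; once it bears on the mould the springs give, 6 N per mm, about 28 N at the set mark, and the pointer moves. The screw stays put when let go.
- mould: Plain wooden block 160 (x) x 90 (y) x 50 mm high, about 0.5 kg, a seam round its middle, three dark discs on each end; loose, lying on the packing board between the guides. Origin: centre of its underside; x along its length, as the press's x. Its near end face is 80 mm from the origin on the -x side. It starts 30 to 60 mm short of home; when home its origin is straight above the press origin.
- knob (a joint): Turning angle of the black T-handle, rad; grows clockwise seen from above; starts at 0.4 to 1.2, stops at 8. At value q the handle's long direction is the press's x axis turned clockwise by q. Needs about 0.1 N m unloaded and 0.2 N m at the set mark.
- knob_grip (a point): Point on the T-handle's axis at the height to grip it, 183 mm above the table. The handle is a flat-sided bar 60 mm long (this point's x axis), 16 mm thick (its y axis), 42 mm high, from 161 to 203 mm above the table, nothing round it above 150 mm.
- pointer (a joint): Angle of the dial's pointer, rad, clockwise seen from above: 0 with the springs slack, 1.2 on the set mark, 1.8 at the last tick. Under load it moves nearly 0.96 rad per radian of T-handle, before that not at all.
- set_mark (a point): The dial's big set mark, a black bar 16 x 8 mm at the rim, on the side away from the T-handle. The white dial, 108 mm across, lies flat beside the crosshead, 132 to 146 mm above the table, sinking with the screw; its seven marks are 0.3 rad apart: six thin ticks and this one, the fifth from the slack end.
- dial_centre (a point): Centre of the white dial, on the axis of the 38 mm long dark steel pointer.
- spare_mould: Another mould just like the first, lying on the table outside the press; to be left alone. Origin: centre of its underside.
- bundle: Tied cigar bundle, a brown cylinder 130 mm long, 72 mm across, lying on the table; to be left alone. Origin at its underside.
- mug: White mug, 76 mm across, 85 mm high; to be left alone. Origin: centre of its underside.
There are look-alikes about, which are no part of the job. Leave any green or yellow look-alike of the mould alone.

How it is judged:
On the way, in this order (a step that is already met when the one before it is completed fails the run):
1. the mould is fully home against the back stop (within 2 mm) while the springs are still slack (pointer below 0.15 rad) (x of mould in the frame of press above -0.002 m and value of joint pointer below 0.15 rad), for 0.2 s.
2. the pointer is on the set mark, within half a division (1.2 +- 0.15 rad) (value of joint pointer between 1.05 and 1.35 rad), for 0.3 s.
At the end, for the whole second after the job is handed in: The mould is home, within 2 mm of the back stop, and the pointer rests on the set mark within half a division (1.05 to 1.35 rad), the T-handle let go (all of step 2 and x of mould in the frame of press above -0.002 m); the robot touches nothing.
It fails at once if the mould is pushed with more than 30 N (contact force between any of the fingers, the arm and mould above 30 N).
It fails at once if the pointer runs past the last tick of the scale (1.8 rad) (value of joint pointer above 1.8 rad).
It fails at once if the spare mould, the bundle or the mug is moved by more than 30 mm (distance of any of spare_mould, bundle, mug from where it was at the start of the episode above 0.03 m).
It also fails if it takes over 64 s, if anything falls off the work surface, if the arm or the gripper's body presses on something with over 40 N, if the wrist force passes 120 N, or if a joint passes its speed limit or range.

ROBOT

A 6-joint arm with a two-finger parallel gripper is mounted at the origin on the work surface. World frame = base frame: x ahead of the robot, y to its left, z up, the work surface at z = 0. Lengths are in m, angles in rad, forces in N, time in s.
With the tool pointing down it reaches from about 0.35 to 0.775 m from the base axis. Payload 7.3 kg.
Tool frame: the origin (TCP) lies at the very end of the fingers, on their centre line; the grasp point (between the pads) lies manip.pinch_z behind it (manip.pinch_z is the distance from the TCP to the grasp point, in m); z points along the fingers, y is the line along which they close (so a half turn about z gives the same grasp; the last joint's range is limited). The gripper opens to 92 mm and grips with 3 to 60 N. Pads are 19 mm wide; open, the fingers measure 130 mm over their backs; the gripper's body (75 mm by 190 mm) begins 47 mm behind the grasp point.
Start: joints at [1.063, 0.342, 1.524, -0, 1.275, -0.146], TCP at [0.186, 0.491, 0.227] pointing down, gripper open.
Joint ranges: [-2.53, 2.53], [-0.77, 2.02], [0.04, 2.7], [-1, 4.14], [0.28, 2.66], [-3.11, 3.11]. Speed limits (rad/s): [2.57, 2.57, 3.14, 3.14, 3.14, 3.14].

INTERFACE

Orientations are given as a 3x3 rotation matrix whose columns are the frame's x, y, z axes.
In Python, from rig import manip gives the robot as it stands. The module is installed in compiled form; this text tells all that it offers.
- The arm moves only by the tool step_arm, never from a script. Its argument "motion" is a list of rows, each an object with "dr": the turn, a rotation vector about the tool's x, y, z in rad, a list of three; "slide": the shift along the tool's x, y, z in mm, a list of three; "grip": the opening, from 0 (shut) to 1 (fully open). A call has 1 to 20 rows; each row shifts and turns the commanded pose from where the row before left it, along the tool's axes as they then stand; what a row does not reach is not made up. A row lasts 1/10 s, in which the tool goes at most 50 mm and 8.59 degrees, less where a joint would pass 70% of its speed; a pose out of reach is approached as far as the arm can. A call is refused whole if a number of a shift passes 50 or a number of a turn 0.15, either way. A call with a gripper value outside its range is refused whole. The fingers move at their own pace and stop on an object; "grip_force" is the grip in N (left out, the last holds). Time passes only in rows, so rows that do not move let the fingers close. It gives the time, the measured TCP pose, the force, the opening and the grip force at its end, in the units of the state.
- manip.read_state(): the state, without advancing time (a new reading comes with each control period).
- manip.get_image(name): name is "side" or "top" or "wrist"; returns a dict with "image" (400x640x3 uint8, red, green, blue), "fx", "fy", "cx", "cy" (pixels), "eye" and "attitude" of the camera in the world. Camera axes: x right, y down, z forward; pixel columns grow to the right and rows downward; lengths in m; the calibration is good to about 2 mm. The wrist camera is an equidistant fisheye: a pixel r from the principal point sees the ray r / f radians off the axis. A picture is of the moment at which its call begins. There is no depth.
- manip.finish_job(): hands the job in; it is judged then, once.
The state is a dict: "clock": time; "joint_pos": joint angles; "qvel": joint speeds; "joint_torque": joint torques, N m; "eef_pos": TCP position; "ee_rot": TCP orientation; "force": force on the tool from outside, world axes, zero at the start; "torque": the same for the moment, N m; "grip_width": finger opening in m; "finger_force": force on a finger pad.
Only numpy, scipy, OpenCV 4.12 (cv2) and the standard library are available. Lean on these libraries where they do the work, as an engineer would, in place of code of your own. Each camera call takes 0.05 s, during which the arm holds its last target. There are 200 camera calls.

## Working session

There is one attempt and no reset: what is moved stays moved. The work goes in short steps, Python scripts to look and compute and a tool call to move; the robot and the scene stay as the last step left them, time stands still between calls to the robot, and variables do not carry over. Pictures are saved under pics/ and viewed, at most 10 in all, crops included, and the job is handed in when it is done.

Besides the shell and the picture viewer there is one more tool, called by a JSON object that holds its "api" and its "payload". step_arm: Moves the arm, as the interface text tells. Its arguments: {"type":"object","properties":{"motion":{"type":"array","items":{"type":"object","properties":{"dr":{"type":"array","items":{"type":"number"}},"slide":{"type":"array","items":{"type":"number"}},"grip":{"type":"number"}}}},"grip_force":{"type":"number"}},"required":["motion"]}

```bash
mkdir -p pics
cat > h.py <<'E'
import numpy as np, cv2
from rig import manip
def shot(n,f):
    d=manip.get_image(n); cv2.imwrite('pics/'+f,d['image'][:,:,::-1]); np.save('pics/'+f+'.npy',d,allow_pickle=True); return d
def load(f): return np.load('pics/'+f+'.npy',allow_pickle=True).item()
def atz(d,u,v,z):
    r=np.array(d['attitude'])@np.array([(u-d['cx'])/d['fx'],(v-d['cy'])/d['fy'],1]); e=np.array(d['eye']); return e+r*(z-e[2])/r[2]
def proj(d,p):
    c=np.array(d['attitude']).T@(np.array(p)-np.array(d['eye'])); return np.array([d['cx']+d['fx']*c[0]/c[2],d['cy']+d['fy']*c[1]/c[2]])
E
python3 - <<'E'
from h import *
a=shot('top','t1.png'); b=shot('side','s1.png')
for d in(a,b): print(d['eye'],np.round(d['attitude'],3).tolist(),d['fx'],d['cx'],d['cy'])
s=manip.read_state(); print(manip.pinch_z,np.round(s['ee_rot'],3).tolist(),s['eef_pos'],s['clock'],s['force'])
E
```

```text
[0.5153327  0.09704383 1.09735678] [[0.002, -0.999, 0.039], [-1.0, -0.001, 0.005], [-0.005, -0.039, -0.999]] 423.58811290669854 324.35412310729265 203.5213027447157
[-0.04817533 -0.65528694  0.80070747] [[0.773, -0.379, 0.508], [-0.634, -0.437, 0.638], [-0.02, -0.815, -0.579]] 414.1026185511624 307.5527031323866 190.70204998653173
0.0188 [[-0.935, 0.354, -0.001], [0.354, 0.935, -0.001], [0.0, -0.001, -1.0]] [0.18563104 0.49069247 0.22611686] 0.1 [ 0.27697031 -0.14697447  0.08939023]
```

View pics/t1.png

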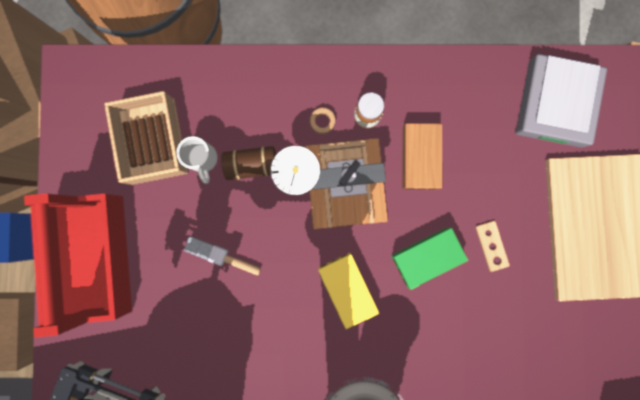

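View pics/s1.png

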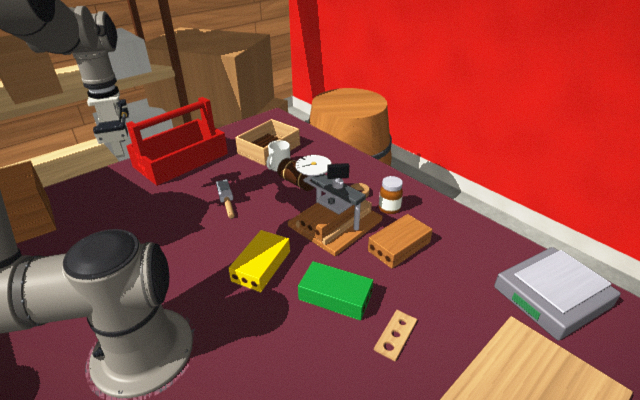

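Run:
```python
import cv2
a=cv2.imread('pics/t1.png'); b=cv2.imread('pics/s1.png')
A=cv2.resize(a[125:240,260:400],None,fx=5,fy=5,interpolation=cv2.INTER_CUBIC);cv2.imwrite('pics/t1c.png',A)
B=cv2.resize(b[145:260,255:415],None,fx=5,fy=5,interpolation=cv2.INTER_CUBIC);cv2.imwrite('pics/s1c.png',B)
```

```text
(no output)
```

View pics/t1c.png

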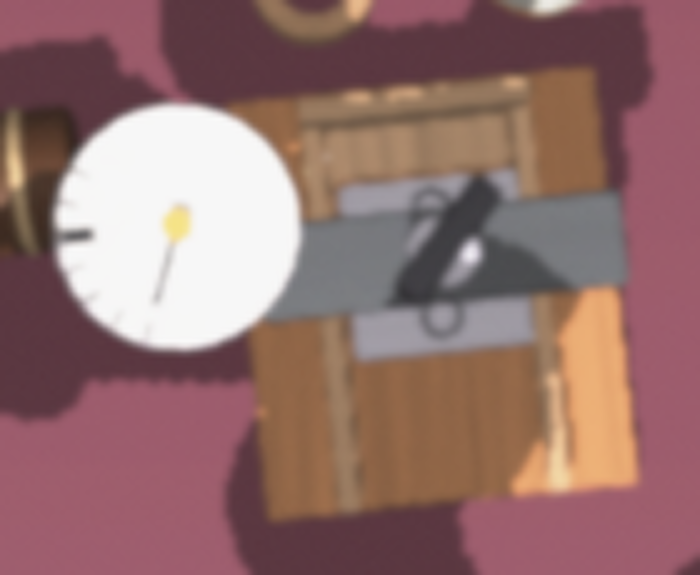

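View pics/s1c.png

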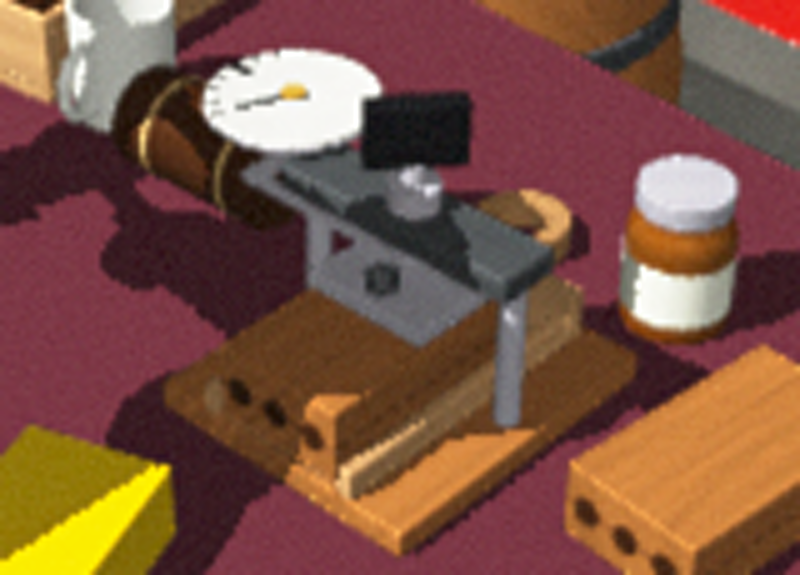

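Run:
```python
from h import *
from scipy.optimize import least_squares
t=load('t1.png'); s=load('s1.png')
T=lambda c:(260+(c[0]+.5)/5-.5,125+(c[1]+.5)/5-.5)
S=lambda c:(255+(c[0]+.5)/5-.5,145+(c[1]+.5)/5-.5)
obs=[(t,T((638,485)),(-.115,-.095,.018)),(t,T((268,520)),(-.115,.095,.018)),(t,T((597,68)),(.1,-.095,.018)),
(t,T((617,192)),(.022,-.085,.133)),(t,T((628,288)),(-.022,-.085,.133)),
(s,S((402,540)),(-.115,-.095,.018)),(s,S((635,352)),(.1,-.095,.018)),(s,S((165,390)),(-.115,.095,.018)),
(s,S((554,250)),(.022,-.085,.133)),(s,S((503,292)),(-.022,-.085,.133))]
def W(q,p):
    c,n=np.cos(q[2]),np.sin(q[2]); return np.array([q[0]+c*p[0]-n*p[1],q[1]+n*p[0]+c*p[1],p[2]])
def res(o,q): return np.concatenate([proj(d,W(q,p))-uv for d,uv,p in o])
for o in(obs,obs[:5],obs[5:]):
    r=least_squares(lambda q:res(o,q),[.58,.05,.0]); print(r.x.round(4),r.fun.round(1))
q=least_squares(lambda q:res(obs,q),[.58,.05,.0]).x
np.save('q.npy',q)
R=np.array([[np.cos(q[2]),-np.sin(q[2])],[np.sin(q[2]),np.cos(q[2])]])
def P(d,uv,z): return np.r_[R.T@(atz(d,*uv,z)[:2]-q[:2]),z].round(4)
print('handle ends top',P(t,T((487,180)),.203),P(t,T((405,300)),.203))
print('dial c',P(t,T((177,227)),.143), 'set mark',P(t,T((75,236)),.14),'tip',P(t,T((157,303)),.145))
# mould near face top edge, z~.0715
for d,uv in((t,T((362,508))),(t,T((520,490))),(s,S((310,400))),(s,S((340,405)))): print('mould near',P(d,uv,.0715))
for z in (.0715,.0215):
  for x in(-.11,-.12,-.13,-.14):
    print(x,z,[((proj(d,W(q,(x,y,z)))-o+.5)*5-.5).round() for d,o in((t,(260,125)),(s,(255,145))) for y in(-.045,.045)])
```

```text
[0.6162 0.0472 0.1049] [ 0.7 -0.1  0.4  0.6 -0.2 -0.2  1.3 -0.5  1.2 -0.6 -1.2 -0.7  0.   0.5
 -1.7 -1.5 -0.3 -0.4 -0.3 -1.8]
[0.6163 0.0488 0.0971] [-0.2  0.2 -0.6  0.4 -0.5  0.1  0.7 -0.3  0.5 -0.4]
[0.6146 0.0439 0.1217] [ 0.1  0.3  0.3  0.7 -1.4 -0.2  0.4  0.1  0.5 -1.2]
handle ends top [ 0.0235 -0.0173  0.203 ] [-0.0237  0.0226  0.203 ]
dial c [0.0247 0.1192 0.143 ] set mark [0.0258 0.1659 0.14  ] tip [-0.0088  0.1315  0.145 ]
mould near [-0.1113  0.0483  0.0715]
mould near [-0.1106 -0.0286  0.0715]
mould near [-0.11   -0.0266  0.0715]
mould near [-0.1019 -0.0414  0.0715]
-0.11 0.0715 [array([554., 485.]), array([369., 505.]), array([335., 415.]), array([218., 344.])]
-0.12 0.0715 [array([556., 506.]), array([371., 525.]), array([322., 424.]), array([206., 352.])]
-0.13 0.0715 [array([558., 527.]), array([373., 546.]), array([309., 433.]), array([193., 360.])]
-0.14 0.0715 [array([560., 547.]), array([375., 566.]), array([296., 442.]), array([180., 368.])]
-0.11 0.0215 [array([543., 485.]), array([367., 503.]), array([335., 484.]), array([221., 412.])]
-0.12 0.0215 [array([546., 505.]), array([369., 523.]), array([322., 493.]), array([209., 420.])]
-0.13 0.0215 [array([548., 524.]), array([371., 543.]), array([310., 502.]), array([196., 428.])]
-0.14 0.0215 [array([550., 544.]), array([373., 562.]), array([297., 511.]), array([184., 436.])]
```

The mould is the wooden block between the press guides (top about 345,210; side about 315,230). The spare is the wooden block at top (423,156). The yellow and green blocks are look-alikes, so I'll leave them. The handle is at about 0.70 rad and the mould is about 32 mm short of home.

```bash
cat >> h.py <<'E'
Q=np.array([.6163,.0482,.100])
def Wp(x,y,z):
    c,n=np.cos(Q[2]),np.sin(Q[2]); return np.array([Q[0]+c*x-n*y,Q[1]+n*x+c*y,z])
def press(p):
    c,n=np.cos(Q[2]),np.sin(Q[2]); d=np.array(p)[:2]-Q[:2]; return np.round([c*d[0]+n*d[1],-n*d[0]+c*d[1],p[2]],4)
def togo(p,yaw):
    s=manip.read_state(); R=np.array(s['ee_rot']); cur=np.arctan2(R[1,1],R[0,1])
    dy=yaw-cur; c,n=np.cos(dy),np.sin(dy); R2=np.array([[c,-n,0],[n,c,0],[0,0,1]])@R
    d=np.array(p)-s['eef_pos']
    print('t',s['clock'],'press pos',press(s['eef_pos']),'dr z',round(-dy,4),'slide after turn mm',(R2.T@d*1000).round(1),'before',(R.T@d*1000).round(1),'F',np.round(s['force'],2),'tilt',(R[:2,2]).round(4))
E
python3 -c "
from h import *
togo(Wp(-.14,0,.226),Q[2]+np.pi/2); print(Wp(-.14,0,0))"
```

```text
t 0.1 press pos [-0.3843  0.4833  0.2261] dr z -0.4618 slide after turn mm [-244.3 -483.3    0.7] before [-434.1 -323.8    0.5] F [ 0.28 -0.15  0.09] tilt [-0.0006 -0.0012]
[0.47699942 0.03422332 0.        ]
```

{"api": "step_arm", "payload": {"motion": [{"dr": [0,0,-0.1155],"slide": [0,0,0],"grip": 0},{"dr": [0,0,-0.1155],"slide": [0,0,0],"grip": 0},{"dr": [0,0,-0.1155],"slide": [0,0,0],"grip": 0},{"dr": [0,0,-0.1155],"slide": [0,0,0],"grip": 0},{"dr": [0,0,0],"slide": [-15,-30,0],"grip": 0},{"dr": [0,0,0],"slide": [-17,-33,0],"grip": 0},{"dr": [0,0,0],"slide": [-17,-33,0],"grip": 0},{"dr": [0,0,0],"slide": [-17,-33,0],"grip": 0},{"dr": [0,0,0],"slide": [-17,-33,0],"grip": 0},{"dr": [0,0,0],"slide": [-17,-33,0],"grip": 0},{"dr": [0,0,0],"slide": [-17,-33,0],"grip": 0},{"dr": [0,0,0],"slide": [-17,-33,0],"grip": 0},{"dr": [0,0,0],"slide": [-17,-33,0],"grip": 0},{"dr": [0,0,0],"slide": [-17,-33,0],"grip": 0},{"dr": [0,0,0],"slide": [-17,-33,0],"grip": 0},{"dr": [0,0,0],"slide": [-17,-33,0],"grip": 0},{"dr": [0,0,0],"slide": [-17,-33,0],"grip": 0},{"dr": [0,0,0],"slide": [-17,-33,0],"grip": 0},{"dr": [0,0,0],"slide": [-8,-20,0],"grip": 0},{"dr": [0,0,0],"slide": [0,0,0],"grip": 0}]}}

```text
clock: 2.1
eef_pos: [0.4774, 0.0366, 0.2261]
ee_rot: [[-0.995, -0.097, -0.001], [-0.097, 0.995, -0.0], [0.001, -0.0, -1.0]]
force: [-0.6, 0.4, 0.5]
grip_width: 0.0005
finger_force: 0.0
```

```bash
python3 -c "
from h import *
togo(Wp(-.14,0,.05),Q[2]+np.pi/2)"
```

```text
t 2.1 press pos [-0.1393  0.0023  0.2261] dr z -0.0032 slide after turn mm [  0.6  -2.3 176.1] before [  0.5  -2.3 176.1] F [-0.61  0.42  0.5 ] tilt [-0.0005 -0.0004]
```

{"api": "step_arm", "payload": {"motion": [{"slide": [1,-2,30],"dr": [0,0,0],"grip": 0},{"slide": [0,0,40],"dr": [0,0,0],"grip": 0},{"slide": [0,0,40],"dr": [0,0,0],"grip": 0},{"slide": [0,0,36],"dr": [0,0,0],"grip": 0},{"slide": [0,0,20],"dr": [0,0,0],"grip": 0},{"slide": [0,0,10],"dr": [0,0,0],"grip": 0},{"slide": [0,0,0],"dr": [0,0,0],"grip": 0}]}}

```text
clock: 2.8
eef_pos: [0.4748, 0.0374, 0.0499]
ee_rot: [[-0.995, -0.101, -0.003], [-0.101, 0.995, 0.0], [0.002, 0.001, -1.0]]
force: [0.1, 0.1, 0.8]
grip_width: 0.0004
finger_force: 0.0
```

```bash
python3 -c "
from h import *
togo(Wp(-.14,0,.05),Q[2]+np.pi/2);d=shot('side','s2.png');im=cv2.resize(d['image'][145:260,240:400,::-1],None,fx=5,fy=5,interpolation=cv2.INTER_CUBIC);cv2.imwrite('pics/s2c.png',im)"
```

```text
t 2.8 press pos [-0.1419  0.0034  0.0499] dr z 0.0008 slide after turn mm [-1.9 -3.4 -0.1] before [-1.9 -3.4 -0.1] F [0.05 0.11 0.85] tilt [-0.0025  0.0004]
```

View pics/s2c.png

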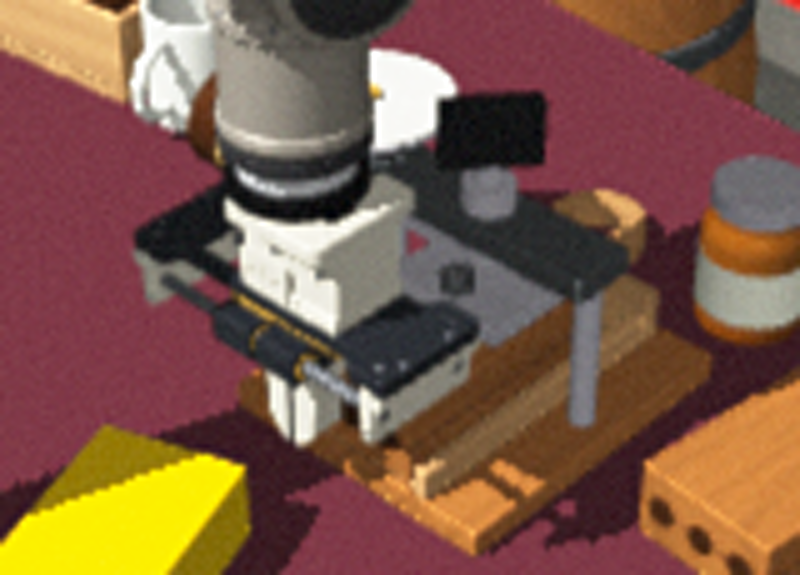

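The closed fingers (about 300,410 in the crop) are just in front of the mould's near end and clear of everything else. Next I'll push slowly.

{"api": "step_arm", "payload": {"motion": [{"slide": [-2,-1,0],"dr": [0,0,0],"grip": 0},{"slide": [-2,-1,0],"dr": [0,0,0],"grip": 0},{"slide": [-2,-1,0],"dr": [0,0,0],"grip": 0},{"slide": [-2,0,0],"dr": [0,0,0],"grip": 0},{"slide": [-2,0,0],"dr": [0,0,0],"grip": 0},{"slide": [-2,0,0],"dr": [0,0,0],"grip": 0},{"slide": [-2,0,0],"dr": [0,0,0],"grip": 0},{"slide": [-2,0,0],"dr": [0,0,0],"grip": 0},{"slide": [-2,0,0],"dr": [0,0,0],"grip": 0},{"slide": [-2,0,0],"dr": [0,0,0],"grip": 0}]}}

```text
clock: 3.85
eef_pos: [0.4946, 0.0358, 0.0505]
ee_rot: [[-0.995, -0.1, -0.003], [-0.1, 0.995, 0.0], [0.003, 0.0, -1.0]]
force: [-5.4, -0.8, 6.2]
grip_width: 0.0002
finger_force: 3.2
```

{"api": "step_arm", "payload": {"motion": [{"slide": [-1.5,0,0],"dr": [0,0,0],"grip": 0},{"slide": [-1.5,0,0],"dr": [0,0,0],"grip": 0},{"slide": [-1.5,0,0],"dr": [0,0,0],"grip": 0},{"slide": [-1.5,0,0],"dr": [0,0,0],"grip": 0},{"slide": [-1.5,0,0],"dr": [0,0,0],"grip": 0},{"slide": [-1.5,0,0],"dr": [0,0,0],"grip": 0}]}}

```text
clock: 4.45
eef_pos: [0.5032, 0.0368, 0.0505]
ee_rot: [[-0.995, -0.1, -0.004], [-0.1, 0.995, 0.0], [0.004, 0.001, -1.0]]
force: [-6.0, -2.1, 4.6]
grip_width: 0.0007
finger_force: 3.0
```

```bash
python3 -c "
from h import *
togo(Wp(-.09,0,.05),Q[2]+np.pi/2)"
```

```text
t 4.45 press pos [-1.137e-01 -1.000e-04  5.050e-02] dr z 0.0004 slide after turn mm [-23.7   0.1   0.4] before [-23.7   0.1   0.4] F [-6.02 -2.14  4.6 ] tilt [-0.0039  0.0002]
```

{"api": "step_arm", "payload": {"motion": [{"slide": [-1.5,0,0],"dr": [0,0,0],"grip": 0},{"slide": [-1.5,0,0],"dr": [0,0,0],"grip": 0},{"slide": [-1.5,0,0],"dr": [0,0,0],"grip": 0},{"slide": [-1.5,0,0],"dr": [0,0,0],"grip": 0},{"slide": [-1.5,0,0],"dr": [0,0,0],"grip": 0},{"slide": [-1.5,0,0],"dr": [0,0,0],"grip": 0},{"slide": [-1.5,0,0],"dr": [0,0,0],"grip": 0},{"slide": [-1.5,0,0],"dr": [0,0,0],"grip": 0},{"slide": [-1,0,0],"dr": [0,0,0],"grip": 0},{"slide": [-1,0,0],"dr": [0,0,0],"grip": 0}]}}

```text
clock: 5.45
eef_pos: [0.5171, 0.0382, 0.0505]
ee_rot: [[-0.995, -0.1, -0.004], [-0.1, 0.995, 0.0], [0.004, 0.001, -1.0]]
force: [-6.3, -1.8, 4.9]
grip_width: 0.0003
finger_force: 3.0
```

{"api": "step_arm", "payload": {"motion": [{"slide": [-0.7,0,0],"dr": [0,0,0],"grip": 0},{"slide": [-0.7,0,0],"dr": [0,0,0],"grip": 0},{"slide": [-0.7,0,0],"dr": [0,0,0],"grip": 0},{"slide": [-0.7,0,0],"dr": [0,0,0],"grip": 0}]}}

```text
clock: 5.85
eef_pos: [0.5199, 0.0384, 0.0505]
ee_rot: [[-0.995, -0.1, -0.004], [-0.1, 0.995, 0.0], [0.004, 0.0, -1.0]]
force: [-6.4, -0.4, 4.2]
grip_width: 0.0005
finger_force: 3.0
```

```bash
python3 -c "
from h import *
togo(Wp(-.09,0,.05),Q[2]+np.pi/2)"
```

```text
t 5.85 press pos [-0.0969 -0.0001  0.0505] dr z 0.0004 slide after turn mm [-6.9  0.1  0.5] before [-6.9  0.1  0.5] F [-6.38 -0.45  4.2 ] tilt [-0.0038  0.0001]
```

{"api": "step_arm", "payload": {"motion": [{"slide": [-0.7,0,0],"dr": [0,0,0],"grip": 0},{"slide": [-0.7,0,0],"dr": [0,0,0],"grip": 0},{"slide": [-0.7,0,0],"dr": [0,0,0],"grip": 0},{"slide": [-0.7,0,0],"dr": [0,0,0],"grip": 0}]}}

```text
clock: 6.25
eef_pos: [0.5227, 0.0387, 0.0505]
ee_rot: [[-0.995, -0.1, -0.004], [-0.1, 0.995, 0.0], [0.004, 0.001, -1.0]]
force: [-6.0, 0.3, 4.6]
grip_width: 0.0002
finger_force: 3.0
```

{"api": "step_arm", "payload": {"motion": [{"slide": [-0.6,0,0],"dr": [0,0,0],"grip": 0},{"slide": [-0.6,0,0],"dr": [0,0,0],"grip": 0}]}}

```text
clock: 6.45
eef_pos: [0.5239, 0.0388, 0.0505]
ee_rot: [[-0.995, -0.1, -0.004], [-0.1, 0.995, 0.0], [0.004, 0.001, -1.0]]
force: [-5.8, -1.5, 4.0]
grip_width: 0.0006
finger_force: 3.0
```

{"api": "step_arm", "payload": {"motion": [{"slide": [-0.6,0,0],"dr": [0,0,0],"grip": 0},{"slide": [-0.6,0,0],"dr": [0,0,0],"grip": 0}]}}

```text
clock: 6.65
eef_pos: [0.5251, 0.0389, 0.0505]
ee_rot: [[-0.995, -0.1, -0.004], [-0.1, 0.995, 0.0], [0.004, 0.0, -1.0]]
force: [-5.9, -0.0, 4.0]
grip_width: 0.0007
finger_force: 3.0
```

{"api": "step_arm", "payload": {"motion": [{"slide": [-0.6,0,0],"dr": [0,0,0],"grip": 0},{"slide": [-0.6,0,0],"dr": [0,0,0],"grip": 0}]}}

```text
clock: 6.85
eef_pos: [0.5263, 0.0391, 0.0505]
ee_rot: [[-0.995, -0.1, -0.004], [-0.1, 0.995, 0.0], [0.004, 0.001, -1.0]]
force: [-6.1, 0.2, 4.1]
grip_width: 0.0004
finger_force: 3.0
```

{"api": "step_arm", "payload": {"motion": [{"slide": [-0.5,0,0],"dr": [0,0,0],"grip": 0},{"slide": [-0.5,0,0],"dr": [0,0,0],"grip": 0}]}}

```text
clock: 7.05
eef_pos: [0.5268, 0.0391, 0.0505]
ee_rot: [[-0.995, -0.1, -0.005], [-0.1, 0.995, 0.0], [0.005, 0.001, -1.0]]
force: [-8.7, -1.0, 7.3]
grip_width: 0.0007
finger_force: 4.5
```

{"api": "step_arm", "payload": {"motion": [{"slide": [-0.5,0,0],"dr": [0,0,0],"grip": 0}]}}

```text
clock: 7.15
eef_pos: [0.5267, 0.0391, 0.0505]
ee_rot: [[-0.995, -0.1, -0.006], [-0.1, 0.995, -0.0], [0.006, 0.001, -1.0]]
force: [-10.4, -1.3, 9.3]
grip_width: 0.0003
finger_force: 5.5
```

{"api": "step_arm", "payload": {"motion": [{"slide": [-0.5,0,0],"dr": [0,0,0],"grip": 0}]}}

```text
clock: 7.25
eef_pos: [0.5267, 0.0392, 0.0505]
ee_rot: [[-0.995, -0.101, -0.007], [-0.101, 0.995, -0.0], [0.007, 0.001, -1.0]]
force: [-12.6, -1.9, 10.9]
grip_width: 0.0005
finger_force: 6.4
```

The force rises while the tool stays still, at press x of about -0.090, which is where home should be. I'll hold briefly, back off and go up.

{"api": "step_arm", "payload": {"motion": [{"slide": [0,0,0],"dr": [0,0,0],"grip": 0},{"slide": [0,0,0],"dr": [0,0,0],"grip": 0},{"slide": [0,0,0],"dr": [0,0,0],"grip": 0},{"slide": [4,0,0],"dr": [0,0,0],"grip": 0},{"slide": [15,0,0],"dr": [0,0,0],"grip": 0},{"slide": [20,0,-5],"dr": [0,0,0],"grip": 0},{"slide": [10,0,-30],"dr": [0,0,0],"grip": 0},{"slide": [0,0,-40],"dr": [0,0,0],"grip": 0},{"slide": [0,0,-40],"dr": [0,0,0],"grip": 0},{"slide": [0,0,-40],"dr": [0,0,0],"grip": 0},{"slide": [0,0,-40],"dr": [0,0,0],"grip": 0},{"slide": [0,0,-15],"dr": [0,0,0],"grip": 0},{"slide": [0,0,0],"dr": [0,0,0],"grip": 1}]}}

```text
clock: 8.55
eef_pos: [0.4826, 0.0343, 0.2632]
ee_rot: [[-0.995, -0.1, 0.006], [-0.1, 0.995, -0.0], [-0.006, -0.001, -1.0]]
force: [-0.1, 0.7, -0.5]
grip_width: 0.0048
finger_force: 0.0
```

Run:
```python
from h import *
a=shot('top','t2.png');b=shot('side','s2b.png');t=a['image'][125:240,260:400,::-1];s=b['image'][145:260,255:395,::-1]
cv2.imwrite('pics/c2.png',cv2.resize(np.hstack([t,s]),(800,328),interpolation=cv2.INTER_CUBIC))
```

```text
(no output)
```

View pics/c2.png

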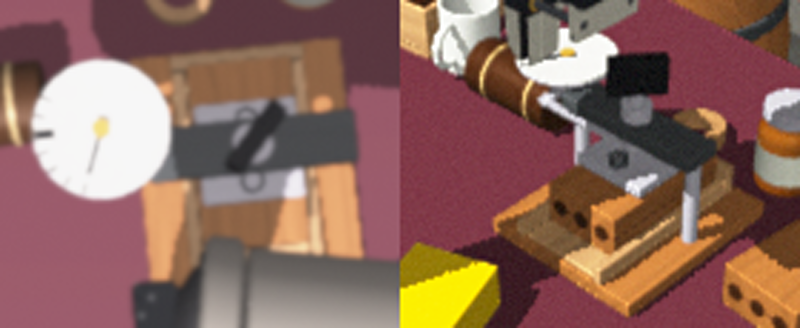

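Left: the mould's far end now meets the back stop (about 240,60) and the pointer is still slack. Right: its near end has moved in flush. Now I'll measure the handle precisely.

Run:
```python
from h import *
for f in('t1.png','t2.png'):
    d=load(f); im=d['image'].astype(int); m=(im.max(2)<62).astype(np.uint8); m[:,:325]=0;m[:,375:]=0;m[:150]=0;m[192:]=0
    n,l,st,c=cv2.connectedComponentsWithStats(m); k=1+st[1:,4].argmax(); ys,xs=np.where(l==k)
    r=cv2.minAreaRect(np.c_[xs,ys].astype(np.float32)); print(st[k],c[k],r)
    M=np.linalg.svd(np.c_[xs,ys]-c[k])[2][0]; 
    z=.2; C=atz(d,*c[k],z); e=atz(d,*(c[k]+15*M),z)-atz(d,*(c[k]-15*M),z); a=np.arctan2(e[1],e[0])
    print('ctr',C.round(4),press(C),'ang world',a,a+np.pi,'q',Q[2]-a)
d=load('s1.png'); im=d['image'].astype(int); m=(im.max(2)<45).astype(np.uint8); m[:,:322]=0;m[:,356:]=0;m[:158]=0;m[184:]=0
n,l,st,c=cv2.connectedComponentsWithStats(m); k=1+st[1:,4].argmax(); print('side',st[k],c[k],atz(d,*c[k],.182),press(atz(d,*c[k],.182)))
togo(Wp(0,0,.235),.97)
```

```text
[340 183   3   2   4] [341.  183.5] ((341.0000305175781, 183.50001525878906), (2.1213202476501465, 0.7071067094802856), 45.0)
ctr [0.5929 0.0662 0.2   ] [-0.0215  0.0203  0.2   ] ang world -2.124814709212104 1.0167779443776892 q 2.224814709212104
[339 161  20  24 166] [348.72289157 173.19277108] ((348.78076171875, 173.50631713867188), (7.357692718505859, 28.588285446166992), 38.1572265625)
ctr [0.6149 0.0498 0.2   ] [-0.0012  0.0017  0.2   ] ang world 2.4750561751970848 5.616648828786878 q -2.3750561751970847
side [327 164  22  15 290] [337.87931034 170.95172414] [0.6181862  0.04505577 0.182     ] [ 0.0016 -0.0033  0.182 ]
t 8.65 press pos [-0.1361 -0.0003  0.26  ] dr z 0.701 slide after turn mm [-103.8   88.    24.9] before [-136.1    0.2   24.9] F [ 0.1  -0.76 -0.38] tilt [-0.0005  0.0002]
```

{"api": "step_arm", "payload": {"motion": [{"slide": [0,0,0],"dr": [0,0,0.127],"grip": 1},{"slide": [0,0,0],"dr": [0,0,0.127],"grip": 1},{"slide": [0,0,0],"dr": [0,0,0.127],"grip": 1},{"slide": [0,0,0],"dr": [0,0,0.127],"grip": 1},{"slide": [0,0,0],"dr": [0,0,0.127],"grip": 1},{"slide": [0,0,0],"dr": [0,0,0.127],"grip": 1},{"slide": [-24,23,0],"dr": [0,0,0],"grip": 1},{"slide": [-25,23,0],"dr": [0,0,0],"grip": 1},{"slide": [-25,23,0],"dr": [0,0,0],"grip": 1},{"slide": [-24,23,0],"dr": [0,0,0],"grip": 1},{"slide": [0,0,0],"dr": [0,0,0],"grip": 1},{"slide": [0,0,0],"dr": [0,0,0],"grip": 1}]}}

```text
clock: 9.85
eef_pos: [0.6143, 0.0467, 0.2579]
ee_rot: [[-0.789, 0.614, -0.005], [0.614, 0.789, 0.0], [0.004, -0.003, -1.0]]
force: [0.2, -0.4, 0.4]
grip_width: 0.0919
finger_force: 0.0
```

Run:
```python
from h import *
togo([.616,.048,.162],.907); s=manip.read_state(); print(s['joint_pos'],s['grip_width'])
w=shot('wrist','w1.png')
```

```text
t 9.85 press pos [-0.0021 -0.0013  0.2579] dr z 0.0022 slide after turn mm [-0.9  2.3 95.9] before [-0.9  2.3 95.9] F [ 0.21 -0.39  0.4 ] tilt [-0.0047  0.0003]
[-4.84902266e-02  4.97566077e-01  1.19360530e+00  6.07979780e-05
  1.45517739e+00 -9.57672326e-01] 0.09191896160102872
```

View pics/w1.png

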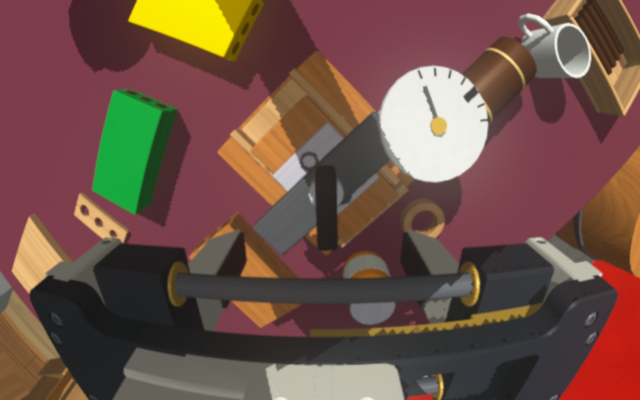

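The handle (325,207) lies midway between the open fingers (225 to 420), parallel to the pads. The dial and pointer (430,95) are also visible. I'll descend and grip.

{"api": "step_arm", "payload": {"motion": [{"slide": [-1,1,25],"dr": [0,0,0],"grip": 1},{"slide": [0,1,25],"dr": [0,0,0],"grip": 1},{"slide": [0,0,25],"dr": [0,0,0],"grip": 1},{"slide": [0,0,15],"dr": [0,0,0],"grip": 1},{"slide": [0,0,6],"dr": [0,0,0],"grip": 1},{"slide": [0,0,0],"dr": [0,0,0],"grip": 1}]}}

```text
clock: 10.5
eef_pos: [0.616, 0.0476, 0.1644]
ee_rot: [[-0.789, 0.615, -0.001], [0.615, 0.789, 0.0], [0.001, -0.001, -1.0]]
force: [0.3, -0.2, 0.5]
grip_width: 0.0918
finger_force: 0.0
```

{"api": "step_arm", "payload": {"motion": [{"slide": [0,0,0],"dr": [0,0,0],"grip": 0},{"slide": [0,0,0],"dr": [0,0,0],"grip": 0},{"slide": [0,0,0],"dr": [0,0,0],"grip": 0},{"slide": [0,0,0],"dr": [0,0,0],"grip": 0},{"slide": [0,0,0],"dr": [0,0,0],"grip": 0},{"slide": [0,0,0],"dr": [0,0,0],"grip": 0},{"slide": [0,0,0],"dr": [0,0,0],"grip": 0},{"slide": [0,0,0],"dr": [0,0,0],"grip": 0}], "grip_force": 30}}

```text
clock: 11.3
eef_pos: [0.6171, 0.0476, 0.1647]
ee_rot: [[-0.789, 0.615, -0.0], [0.615, 0.789, 0.0], [0.0, 0.0, -1.0]]
force: [0.1, 0.3, -0.6]
grip_width: 0.0322
finger_force: 0.0
```

Run:
```python
from h import *
togo([.616,.048,.162],.907); s=manip.read_state(); print(s['joint_pos'],s['grip_width'],s['finger_force'],s['torque'])
```

```text
t 11.3 press pos [ 0.0007 -0.0007  0.1647] dr z 0.002 slide after turn mm [ 1.1 -0.3  2.7] before [ 1.1 -0.3  2.7] F [ 0.11  0.32 -0.63] tilt [-0.      0.0001]
[-4.68493639e-02  5.63968882e-01  1.33962902e+00  5.66741120e-05
  1.23804211e+00 -9.55818959e-01] 0.032161481069874216 0.0 [ 0.03385419 -0.00935155 -0.04846048]
```

{"api": "step_arm", "payload": {"motion": [{"slide": [0,0,0],"dr": [0,0,0],"grip": 0},{"slide": [0,0,0],"dr": [0,0,0],"grip": 0},{"slide": [0,0,0],"dr": [0,0,0],"grip": 0},{"slide": [0,0,0],"dr": [0,0,0],"grip": 0},{"slide": [0,0,0],"dr": [0,0,0],"grip": 0}]}}

```text
clock: 11.8
eef_pos: [0.6169, 0.0475, 0.1647]
ee_rot: [[-0.789, 0.615, -0.0], [0.615, 0.789, -0.0], [0.0, -0.0, -1.0]]
force: [-1.6, -1.2, 0.9]
grip_width: 0.0158
finger_force: 29.9
```

{"api": "step_arm", "payload": {"motion": [{"slide": [0,0,0],"dr": [0,0,0.05],"grip": 0},{"slide": [0,0,0],"dr": [0,0,0.05],"grip": 0},{"slide": [0,0,0.5],"dr": [0,0,0.1],"grip": 0},{"slide": [0,0,0.3],"dr": [0,0,0.1],"grip": 0}], "grip_force": 40}}

```text
clock: 12.2
eef_pos: [0.6171, 0.0477, 0.1647]
ee_rot: [[-0.569, 0.822, 0.001], [0.822, 0.569, 0.0], [-0.0, 0.001, -1.0]]
force: [-2.6, 0.2, 5.9]
grip_width: 0.0161
finger_force: 39.8
```

Run:
```python
from h import *
togo([.616,.048,.162],.907); s=manip.read_state(); print(s['joint_pos'],s['grip_width'],s['finger_force'],s['torque'])
```

```text
t 12.2 press pos [ 0.0007 -0.0006  0.1647] dr z -0.3017 slide after turn mm [ 1.1 -0.4  2.7] before [ 0.9 -0.7  2.7] F [-2.57  0.16  5.92] tilt [0.0006 0.    ]
[-4.66766165e-02  5.63704844e-01  1.34014736e+00  7.99241527e-05
  1.23715533e+00 -6.52006199e-01] 0.01609950643192733 39.83617722988129 [0.00354321 0.52181181 0.04615792]
```

{"api": "step_arm", "payload": {"motion": [{"slide": [0,0,-0.8],"dr": [0,0,0.1],"grip": 0},{"slide": [0,0,0],"dr": [0,0,0.1],"grip": 0},{"slide": [0,0,0],"dr": [0,0,0.1],"grip": 0},{"slide": [0,0,0],"dr": [0,0,0.1],"grip": 0},{"slide": [0,0,0],"dr": [0,0,0.1],"grip": 0}]}}

```text
clock: 12.7
eef_pos: [0.6175, 0.0478, 0.1647]
ee_rot: [[-0.105, 0.994, 0.001], [0.994, 0.105, 0.0], [0.0, 0.001, -1.0]]
force: [1.9, 0.6, -0.8]
grip_width: 0.016
finger_force: 39.8
```

```bash
cat > dial.py <<'E'
from h import *
def rect(d,fish,z=.143,cx=.0235,cy=.1185,S=4):
    # rectified: image right = +press y... pixels: col <- -y (as top view), row down <- -x
    g=(np.arange(0,480)-240)/S/1000
    dx,dy=np.meshgrid(-g,-g,indexing='ij')
    c,n=np.cos(Q[2]),np.sin(Q[2]); X=cx+dx;Y=cy+dy
    P=np.stack([Q[0]+c*X-n*Y,Q[1]+n*X+c*Y,np.full_like(X,z)],-1)-np.array(d['eye'])
    C=P@np.array(d['attitude'])
    if fish:
        r=np.hypot(C[...,0],C[...,1]); th=np.arctan2(r,C[...,2])/np.maximum(r,1e-9)
        u=d['cx']+d['fx']*C[...,0]*th; v=d['cy']+d['fy']*C[...,1]*th
    else: u=d['cx']+d['fx']*C[...,0]/C[...,2]; v=d['cy']+d['fy']*C[...,1]/C[...,2]
    return cv2.remap(d['image'],u.astype(np.float32),v.astype(np.float32),cv2.INTER_CUBIC)
def pointer(im,S=4):
    # centre from yellow hub; returns pointer value, 1.2 = set mark
    f=im.astype(int); y=(f[...,0]-f[...,2]>60)&(f[...,0]>150)
    yy,xx=np.where(y); k=np.hypot(xx-240,yy-240)<60
    h=np.array([np.median(xx[k]),np.median(yy[k])])
    g=cv2.cvtColor(im,cv2.COLOR_RGB2GRAY).astype(float)
    a=np.linspace(-np.pi,np.pi,1441)
    def prof(r0,r1):
        r=np.arange(r0,r1,.5)*S; return cv2.remap(g.astype(np.float32),(h[0]+np.outer(np.cos(a),r)).astype(np.float32),(h[1]+np.outer(np.sin(a),r)).astype(np.float32),1).mean(1)
    def peak(p,lo,hi):
        m=(a>=lo)&(a<=hi); w=np.clip(np.median(p[m])-p[m],0,None); i=w.argmax(); am=a[m]; k=abs(am-am[i])<.12; return (am[k]*w[k]).sum()/w[k].sum(),w[i]
    b=np.where(True,1,1)
    # directions: image left is +y (angle pi); clockwise in top view = angle increasing
    a=np.linspace(0,2*np.pi,1441)
    sm=peak(prof(41,50),np.pi-.15,np.pi+.15)
    pt=peak(prof(12,34),np.pi-1.6,np.pi+1.0)
    return h,sm,pt,1.2+pt[0]-sm[0]
E
python3 - <<'E'
from dial import *
for f,k in(('t1.png',0),('t2.png',0),('w1.png',1)): print(f,pointer(rect(load(f),k)))
r=[]
for n in('top','wrist'):
    d=shot(n,'p1%s.png'%n); im=rect(d,n=='wrist'); r.append(im)
    try: print(n,pointer(im))
    except Exception as e: print(n,e)
s=manip.read_state(); print(s['clock'],s['eef_pos'],s['force'],s['torque'],s['joint_pos'][5])
r.append(rect(load('w1.png'),1))
cv2.imwrite('pics/p1.png',cv2.resize(np.hstack(r)[...,::-1],(795,265)))
E
```

```text
t1.png (array([241., 232.]), (np.float64(3.12532418580539), np.float32(97.30773)), (np.float64(1.9264814122353733), np.float32(39.650818)), np.float64(0.0011572264299828383))
t2.png (array([241., 232.]), (np.float64(3.1253754323302863), np.float32(97.12896)), (np.float64(1.926649886698789), np.float32(41.257614)), np.float64(0.0012744543685023757))
w1.png (array([242., 224.]), (np.float64(3.114175310631064), np.float32(51.263557)), (np.float64(1.8996448851057623), np.float32(127.5147)), np.float64(-0.014530425525301371))
top (array([242., 233.]), (np.float64(3.125224719403464), np.float32(97.93104)), (np.float64(1.9272279556692122), np.float32(34.984955)), np.float64(0.002003236265748054))
wrist (array([245., 230.]), (np.float64(nan), np.float32(0.0)), (np.float64(1.9056685098880937), np.float32(79.343)), np.float64(nan))
12.8 [0.61750781 0.04783738 0.1646962 ] [ 2.01361676  0.8659995  -1.02686046] [-0.02130164 -0.15446964 -0.12191817] -0.15487920534304686dial.py:24: RuntimeWarning: invalid value encountered in scalar divide
  m=(a>=lo)&(a<=hi); w=np.clip(np.median(p[m])-p[m],0,None); i=w.argmax(); am=a[m]; k=abs(am-am[i])<.12; return (am[k]*w[k]).sum()/w[k].sum(),w[i]
```

View pics/p1.png

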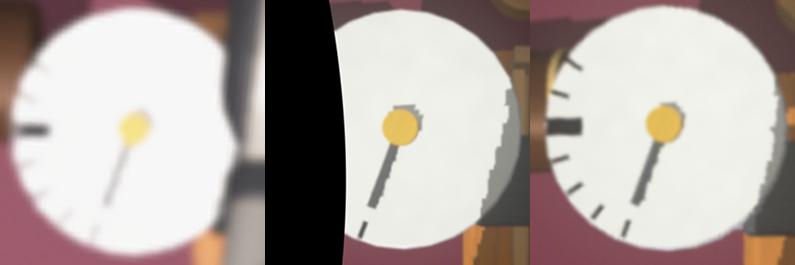

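The top view gives a clean dial reading (pointer at 0.00, set mark and hub clear). I'll keep turning in safe steps.

{"api": "step_arm", "payload": {"motion": [{"slide": [0,0,0],"dr": [0,0,0.1],"grip": 0},{"slide": [0,0,0],"dr": [0,0,0.1],"grip": 0},{"slide": [0,0,0],"dr": [0,0,0.1],"grip": 0},{"slide": [0,0,0],"dr": [0,0,0.1],"grip": 0},{"slide": [0,0,0],"dr": [0,0,0.1],"grip": 0},{"slide": [0,0,0],"dr": [0,0,0.1],"grip": 0},{"slide": [0,0,0],"dr": [0,0,0],"grip": 0}]}}

```text
clock: 13.5
eef_pos: [0.618, 0.0477, 0.1647]
ee_rot: [[0.47, 0.883, 0.002], [0.883, -0.47, 0.0], [0.001, 0.002, -1.0]]
force: [6.2, 1.0, -3.6]
grip_width: 0.0155
finger_force: 39.9
```

```bash
cat > m.py <<'E'
from dial import *
import sys
d=shot('top',sys.argv[1]); print(pointer(rect(d,0)))
s=manip.read_state(); print(s['clock'],s['eef_pos'],s['force'],s['torque'],s['joint_pos'][5],s['grip_width'])
E
python3 m.py p2.png
```

```text
(array([242., 234.]), (np.float64(3.1255229717282185), np.float32(95.79135)), (np.float64(2.292376435204678), np.float32(47.70259)), np.float64(0.3668534634764593))
13.55 [0.61801174 0.04770219 0.16473322] [ 5.45445004 -0.00907002 -3.52259528] [ 0.02404956 -0.66234105 -0.1179173 ] 0.4401302857615473 0.01556179610716262
```

{"api": "step_arm", "payload": {"motion": [{"slide": [-0.3,-0.5,-0.3],"dr": [0,0,0.1],"grip": 0},{"slide": [0,0,0],"dr": [0,0,0.1],"grip": 0},{"slide": [0,0,0],"dr": [0,0,0.1],"grip": 0},{"slide": [0,0,0],"dr": [0,0,0.1],"grip": 0},{"slide": [0,0,0],"dr": [0,0,0.1],"grip": 0},{"slide": [0,0,0],"dr": [0,0,0.1],"grip": 0},{"slide": [0,0,0],"dr": [0,0,0],"grip": 0}]}}

```text
clock: 14.25
eef_pos: [0.6183, 0.0473, 0.1647]
ee_rot: [[0.886, 0.463, 0.004], [0.463, -0.886, -0.0], [0.004, 0.002, -1.0]]
force: [9.9, 0.1, -6.1]
grip_width: 0.0155
finger_force: 39.9
```

```bash
python3 m.py p3.png
```

```text
(array([241., 235.]), (np.float64(3.124692043432062), np.float32(94.13792)), (np.float64(2.8578905365433047), np.float32(56.50624)), np.float64(0.9331984931112425))
14.3 [0.61832187 0.04734181 0.16472627] [10.31606623 -1.08618994 -6.37317141] [-0.12098016 -1.23514002 -0.056227  ] 1.0398343217056496 0.015778431871146987
```

Pointer is at 0.933, so 0.267/0.96 ≈ 0.28 rad remains.

{"api": "step_arm", "payload": {"motion": [{"slide": [0,0,0],"dr": [0,0,0.09],"grip": 0},{"slide": [0,0,0],"dr": [0,0,0.09],"grip": 0},{"slide": [0,0,0],"dr": [0,0,0.09],"grip": 0},{"slide": [0,0,0],"dr": [0,0,0],"grip": 0},{"slide": [0,0,0],"dr": [0,0,0],"grip": 0}]}}

```text
clock: 14.8
eef_pos: [0.6184, 0.0471, 0.1647]
ee_rot: [[0.977, 0.213, 0.004], [0.213, -0.977, -0.0], [0.004, 0.001, -1.0]]
force: [9.7, -0.2, -6.7]
grip_width: 0.016
finger_force: 39.8
```

```bash
python3 m.py p4.png
```

```text
(array([241., 235.]), (np.float64(3.119193340537758), np.float32(94.22721)), (np.float64(3.1166542954533867), np.float32(58.35147)), np.float64(1.1974609549156288))
14.85 [0.61843284 0.04708773 0.16476089] [10.20948914 -1.33798051 -7.9417252 ] [-0.21355122 -1.27125387 -0.04245988] 1.309241727673009 0.01579532744614489
```

On the mark. I'll let go and rise.

{"api": "step_arm", "payload": {"motion": [{"slide": [0,0,0],"dr": [0,0,0],"grip": 0.7},{"slide": [0,0,0],"dr": [0,0,0],"grip": 0.7},{"slide": [0,0,0],"dr": [0,0,0],"grip": 0.7},{"slide": [0,0,0],"dr": [0,0,0],"grip": 0.7},{"slide": [0,0,0],"dr": [0,0,0],"grip": 0.7},{"slide": [0,0,0],"dr": [0,0,0],"grip": 0.7},{"slide": [0,0,-20],"dr": [0,0,0],"grip": 0.7},{"slide": [0,0,-30],"dr": [0,0,0],"grip": 0.7},{"slide": [0,0,-30],"dr": [0,0,0],"grip": 0.7},{"slide": [0,0,0],"dr": [0,0,0],"grip": 0.7},{"slide": [0,0,0],"dr": [0,0,0],"grip": 0.7}]}}

```text
clock: 15.95
eef_pos: [0.6165, 0.0476, 0.2454]
ee_rot: [[0.978, 0.208, 0.001], [0.208, -0.978, 0.0], [0.001, 0.0, -1.0]]
force: [-0.4, -0.6, -0.3]
grip_width: 0.0644
finger_force: 0.0
```

```bash
python3 m.py p5.png; python3 -c "
from dial import *
d=shot('side','s5.png');t=load('p5.png')
cv2.imwrite('pics/c5.png',np.hstack([cv2.resize(d['image'][145:260,255:395],(480,394)),cv2.resize(rect(t,0),(320,394))])[...,::-1])"
```

```text
(array([241., 235.]), (np.float64(3.119217854178857), np.float32(94.28841)), (np.float64(3.1165412959941703), np.float32(58.330185)), np.float64(1.1973234418153136))
16.0 [0.61604556 0.04760491 0.24428752] [-0.31213482  0.51039568 -1.28737487] [-0.07349743  0.17014964  0.04069658] 1.3139594247282793 0.06424968583938544
```

View pics/c5.png

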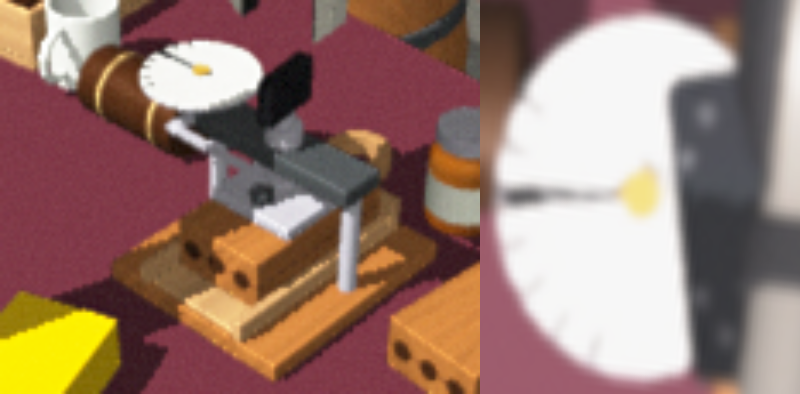

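The pointer rests on the set mark (right, 520,195), the mould is home under the platen (left, 240,250), and the gripper is clear of the handle.

```bash
python3 -c "
from rig import manip
print(manip.finish_job())"
```

```text
the job is handed in; nothing more can be done
None
```

The job is handed in: the mould is home against the back stop, the pointer read 1.20 rad on the set mark after I let go of the T-handle, and I touched nothing else on the bench (the hand-in gave no verdict).

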